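Pull the filter plate and hold it over the catch cup

ROBOT

A 6-joint arm with a two-finger parallel gripper is mounted at the origin on the work surface. World frame = base frame: x ahead of the robot, y to its left, z up, the work surface at z = 0. Lengths are in mm, angles in rad, forces in N, time in s.
With the tool pointing down it reaches from about 350 to 775 mm from the base axis. Payload 7.3 kg.
Tool frame: the origin (TCP) lies at the very end of the fingers, on their centre line; the grasp point (between the pads) lies 19 mm behind it; z points along the fingers, y is the line along which they close (so a half turn about z gives the same grasp; the last joint's range is limited). The gripper opens to 92 mm and grips with 3 to 60 N. Pads are 19 mm wide; open, the fingers measure 130 mm over their backs; the gripper's body (75 mm by 190 mm) begins 47 mm behind the grasp point.
Start: joints at [-1.401, 0.342, 1.524, -0, 1.275, -0.146], TCP at [163.076, -499.053, 194.041] pointing down, gripper open.
Joint ranges: [-2.53, 2.53], [-0.77, 2.02], [0.04, 2.7], [-1, 4.14], [0.28, 2.66], [-3.11, 3.11]. Speed limits (rad/s): [2.57, 2.57, 3.14, 3.14, 3.14, 3.14].

INTERFACE

Orientations are given as [roll, pitch, yaw] about the fixed x, y, z axes, in that order (R = Rz(yaw) Ry(pitch) Rx(roll)).
In Python, from plant import bot gives the robot as it stands.
- The arm moves only by the tool jog_arm, never from a script. Its argument "targets" is a list of rows, each an object with "xyz": the shift along the tool's x, y, z as a fraction of full scale, a list of three; "spin": the turn about the tool's z as a fraction of full scale. In form: [{"xyz": [x, y, z], "spin": spin}, ...]. A call has exactly 10 rows; each row shifts and turns the commanded pose from where the row before left it, along the tool's axes as they then stand; what a row does not reach is not made up. Full scale, the value 1, is 80 mm for a shift and 0.1 rad for a turn. A row lasts 1/8 s, in which the tool goes at most 62.5 mm and 10.7 degrees, less where a joint would pass 70% of its speed; a pose out of reach is approached as far as the arm can. A call with a number of a shift or a turn outside -1 to 1 is refused whole. A call with a gripper value outside its range is refused whole. "gripper" is the opening in per cent of the stroke, from 0 (shut) to 100 (fully open), set as the call begins (left out, the last holds). The fingers move at their own pace and stop on an object; the grip force is fixed at half the most. Time passes only in rows, so rows that do not move let the fingers close, or fill a call up. It gives the time, the measured TCP pose, the force, the opening and the grip force at its end, in the units of the state.
- bot.get_obs(): the state, without advancing time (a new reading comes with each control period).
- bot.capture(name): name is "scene" or "top" or "wrist"; returns the picture (480x640x3 uint8, blue, green, red); there is no depth.
- bot.get_calibration(name): a dict with "vfov" (degrees; the focal length in pixels is half the picture's height over the tangent of half this angle, whatever the lens; pixels are square), "cx", "cy" (the principal point, pixels), "eye" and "rotation" of the camera in the world. Camera axes: x right, y down, z forward; pixel columns grow to the right and rows downward; lengths in mm; the calibration is good to about 2 mm. A picture is of the moment at which its call begins: read the wrist's pose just before it. get_calibration takes no time and is no camera call; for the wrist camera it gives the pose at the moment of the call.
- bot.close_job(): hands the job in; it is judged then, once.
The state is a dict: "time": time; "joint_positions": joint angles; "dq": joint speeds; "tau": joint torques, N m; "tool_pos": TCP position; "tcp_rot": TCP orientation; "contact_force": force on the tool from outside, world axes, zero at the start; "moment": the same for the moment, N m; "grip_width": finger opening in mm; "finger_force": force on a finger pad.
Only numpy, scipy, OpenCV 4.12 (cv2) and the standard library are available. Lean on these libraries where they do the work, as an engineer would, in place of code of your own. Each camera call takes 0.05 s, during which the arm holds its last target. There are 200 camera calls.

TASK

First stand the steel cup upright on the bench midway between the white filter unit and the closed jar, in line with them, and let it go. Then lift the unit's cover flap by its bar right up until it stands upright by itself, draw the filter plate straight up out of its slot, and finish holding the plate still in the gripper, upright, centred over the cup and a few centimetres above its rim. Do not put the plate down; leave the flap open and everything else where it is.

Things in the scene. Friction and masses are not known exactly. Their poses are not given: they have to be found in the camera images.
- unit: white filter unit fixed to the bench: open housing 150 (x) x 130 (y) x 75 mm high, 6 mm walls, under a hollow flap of the same outline, 45 mm high. Origin: centre of its underside; x points from the front (bar, robot side) to the hinge, z up. A slot at x = -10 mm, y = 0, up to 46 mm high, holds the plate with 2 mm play. Jar and cup start 270-300 mm off, one on its +y, the other on its -y side
- flap (a joint): angle of the cover flap: 0 closed, grows as its front edge is lifted, stop at 1.9 rad, 1.57 is upright. Starts at 0 to 0.2. A stiff hinge (0.35 N m): it stays at any angle where it is left. Stand it well up (1.5 rad or more) to clear the way to the plate
- flap_bar (a point): middle of the flap's handle: round steel bar 12 mm thick, 80 mm long along the unit's y, carried at its ends by two arms 36 mm in front of the flap's front face; free above and below. In the flap's closed frame it lies 186 mm in front of the hinge axis and 22 mm above it; it swings with the flap and can turn between two pads
- flap_hinge (a point): middle of the flap's hinge axis, which runs along the unit's y axis, at the housing's far upper edge, 75 mm above the bench
- plate_grip (a point): point to grasp on the loose filter plate (aluminium frame, dark mesh, about 90 g): middle of its grip tab, 15 mm below the top. Tab 12 (x) x 24 (y) x 40 mm high on a frame 10 x 44 x 60 mm, 100 mm high in all, z up. In the slot its axes are the unit's, its foot is 6 mm above the bench and the tab stands 31 mm above the housing's rim, hidden under the closed flap
- plate_bottom (a point): middle of the filter plate's lower edge, 85 mm below plate_grip; same axes
- cup_center (a point): centre, half-way up, of the loose open steel cup: round, straight-sided, 56 mm across, 65 mm high, 3 mm walls, 120 g; z is its axis, up
- jar: closed round white jar with a steel lid, 68 mm across, 95 mm high, 500 g, loose; origin at the centre of its underside
- cast_a: bystander: white plaster jaw cast, about 70 x 60 x 32 mm, behind the unit; origin under its centre
- cast_b: bystander: the second, equal plaster cast, far left; origin under its centre
- bowl: bystander: dark rubber mixing bowl, 100 mm across, 45 mm high, behind the unit; origin under its centre
- mirror: bystander: steel mouth mirror, 155 mm long, 10 mm high, lying between the robot and the unit; origin under the middle of its 110 mm handle, x along the handle
- putty: bystander: grey putty box, 50 x 50 x 32 mm, far right; origin under its centre
Not all that is in view belongs to the job. Leave any purple, red or yellow look-alike of the part that bears cup_center alone.

How it is judged (in metres and radians):
On the way, in this order (a step that is already met when the one before it is completed fails the run):
1. the cup stands released between the unit and the jar (x of cup_center in the frame of unit between -0.065 and 0.025 m and (y of cup_center in the frame of unit between 0.118 and 0.182 m or y of cup_center in the frame of unit between -0.182 and -0.118 m) and horizontal distance between cup_center and jar below 0.2 m and angle between cup_center's own z axis and vertical below 0.1 rad and height (world z) of cup_center below 0.037 m and contact force between the fingers and cup below 0.1 N and linear speed of cup below 0.02 m/s), for 0.2 s.
2. the flap stands open with the plate still in its slot (value of joint flap above 1.3 rad and z of plate_bottom in the frame of unit below 0.03 m), for 0.2 s.
At the end, for the whole second after the job is handed in: Cup upright, let go, 118-182 mm to the jar's side of the unit's centre, 65 mm before to 25 mm behind it, under 200 mm from the jar; flap past 1.2 rad; plate held still by the fingers alone, within 0.2 rad of upright, its foot within 22 mm of the cup's axis and 10-100 mm above the rim (x of cup_center in the frame of unit between -0.065 and 0.025 m and (y of cup_center in the frame of unit between 0.118 and 0.182 m or y of cup_center in the frame of unit between -0.182 and -0.118 m) and horizontal distance between cup_center and jar below 0.2 m and angle between cup_center's own z axis and vertical below 0.1 rad and height (world z) of cup_center below 0.037 m and value of joint flap above 1.2 rad and contact force between the fingers and cup below 0.1 N and contact force between the fingers and plate above 1 N and horizontal distance between plate_bottom and cup_center below 0.022 m and height (world z) of plate_bottom between 0.075 and 0.165 m and angle between plate_bottom's own z axis and vertical below 0.2 rad and linear speed of plate below 0.02 m/s and contact force between plate and unit below 0.05 N and contact force between plate and cup below 0.05 N and contact force between plate and jar below 0.05 N); the arm keeps its last pose, push and grip.
It fails at once if a bystander or the jar is shifted by more than 3 cm (distance of any of jar, cast_a, cast_b, bowl, mirror, putty from where it was at the start of the episode above 0.03 m).
It fails at once if the cup is tipped over (angle between cup_center's own z axis and vertical above 0.7 rad).
It also fails if it takes over 69 s, if anything falls off the work surface, if the arm or the gripper's body presses on something with over 40 N, if the wrist force passes 120 N, or if a joint passes its speed limit or range.

## Working session

There is one attempt and no reset: what is moved stays moved. The work goes in short steps, Python scripts to look and compute and a tool call to move; the robot and the scene stay as the last step left them, time stands still between calls to the robot, and variables do not carry over. Pictures are saved under pics/ and viewed, at most 13 in all, crops included, and the job is handed in when it is done.

Besides the shell and the picture viewer there is one more tool, called after ">>>" as name(argument=value, ...), one argument or row to a line, values as JSON. jog_arm: Moves the arm, as the interface text tells. Shift numbers are shares of 80 mm and turn numbers shares of 0.1 rad, none past 1 either way. Its arguments: {"type":"object","properties":{"targets":{"type":"array","items":{"type":"object","properties":{"xyz":{"type":"array","items":{"type":"number"}},"spin":{"type":"number"}}}},"gripper":{"type":"number"}},"required":["targets"]}

```bash
ls; mkdir -p pics; python3 - <<'E'
from plant import bot
import cv2
o=bot.get_obs();print(o)
for n in("scene","top"):
    cv2.imwrite(f"pics/{n}0.png",bot.capture(n));print(n,bot.get_calibration(n))
E
```

```text
pics
{'time': 0.0, 'joint_positions': array([-1.40100204e+00,  3.42712534e-01,  1.52502548e+00,  3.65569094e-05,
        1.27538165e+00, -1.46027028e-01]), 'dq': array([-0.00066278, -0.0009107 , -0.00071104, -0.00010744, -0.00049837,
       -0.00208277]), 'tau': array([-2.32031991e-03, -4.31238198e+01, -2.44221103e+01,  7.15794484e-02,
        5.61091723e-02, -1.27075969e-04]), 'tool_pos': array([ 163.005512  , -498.57586542,  193.34733025]), 'tcp_rot': array([-3.14008698e+00, -2.56778984e-04,  3.15810456e-01]), 'contact_force': array([ 0.97376147,  0.10350706, -0.32570175]), 'moment': array([ 0.01258231,  0.03217557, -0.00253601]), 'finger_force': 0.0, 'grip_width': 91.98524878181223}
scene {'vfov': 52.55878478963122, 'cx': 323.60732387817706, 'cy': 248.47624814528845, 'eye': array([1229.55327593, -419.05535707, 1274.19445018]), 'rotation': array([-2.57155967e+00, -2.04870976e-03,  9.91731942e-01])}
top {'vfov': 48.778327235665685, 'cx': 312.1684595913129, 'cy': 235.41837226967422, 'eye': array([ 355.33729018,   13.60435067, 1272.20845799]), 'rotation': array([-2.96262671, -0.01861881, -1.54668727])}
```

View pics/top0.png

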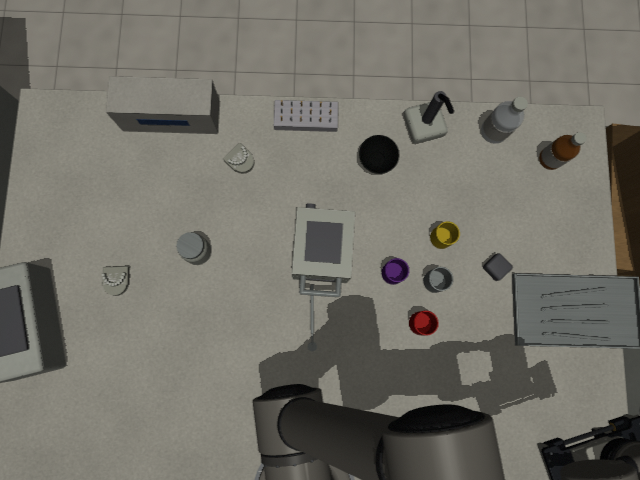

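View pics/scene0.png

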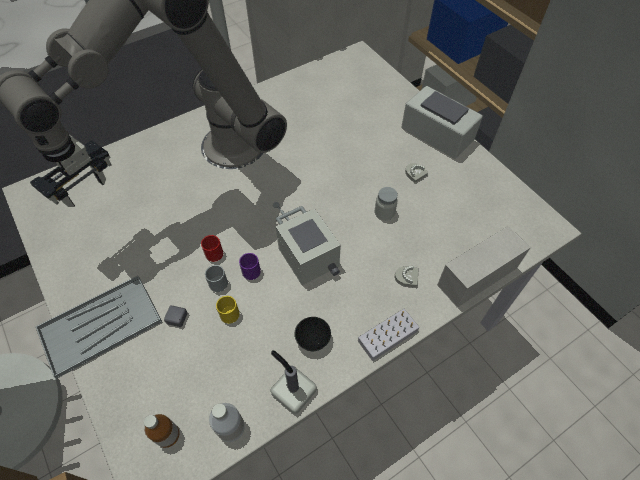

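The pictures show the following:
- **Top:** the unit is at about (323,243), its bar at (320,291) and the jar at (193,247). There are four cups: grey (437,279), purple (395,270), yellow (445,234) and red (424,322).
- **Scene:** the same cups are at grey (216,278), purple (250,266), yellow (228,310) and red (212,247).

The grey one is the steel cup. I'll confirm it in a crop.

```bash
cat > h.py <<'E'
import numpy as np,cv2
from scipy.spatial.transform import Rotation as R
from plant import bot
def ray(c,p):
    f=240/np.tan(np.radians(c["vfov"]/2))
    d=R.from_euler("xyz",c["rotation"]).as_matrix()@np.array([(p[0]-c["cx"])/f,(p[1]-c["cy"])/f,1])
    return np.array(c["eye"]),d
def onz(c,p,z):
    e,d=ray(c,p);return e+d*(z-e[2])/d[2]
def proj(c,P):
    f=240/np.tan(np.radians(c["vfov"]/2))
    q=(np.atleast_2d(P)-c["eye"])@R.from_euler("xyz",c["rotation"]).as_matrix()
    return q[:,:2]/q[:,2:]*f+[c["cx"],c["cy"]]
def tri(cs,ps):
    A=np.zeros((3,3));b=np.zeros(3)
    for c,p in zip(cs,ps):
        e,d=ray(c,p);d=d/np.linalg.norm(d);M=np.eye(3)-np.outer(d,d);A+=M;b+=M@e
    return np.linalg.solve(A,b)
E
python3 - <<'E'
from h import *
t=cv2.imread("pics/top0.png");s=cv2.imread("pics/scene0.png")
a=cv2.resize(t[195:355,280:480],None,fx=4,fy=4,interpolation=2)[:,:800][:600]
a=cv2.resize(t[200:350,285:485],None,fx=4,fy=4,interpolation=2);cv2.imwrite("pics/c1.png",a)
b=cv2.resize(s[190:340,190:390],None,fx=4,fy=4,interpolation=2);cv2.imwrite("pics/c2.png",b)
E
```

```text
(no output)
```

View pics/c1.png

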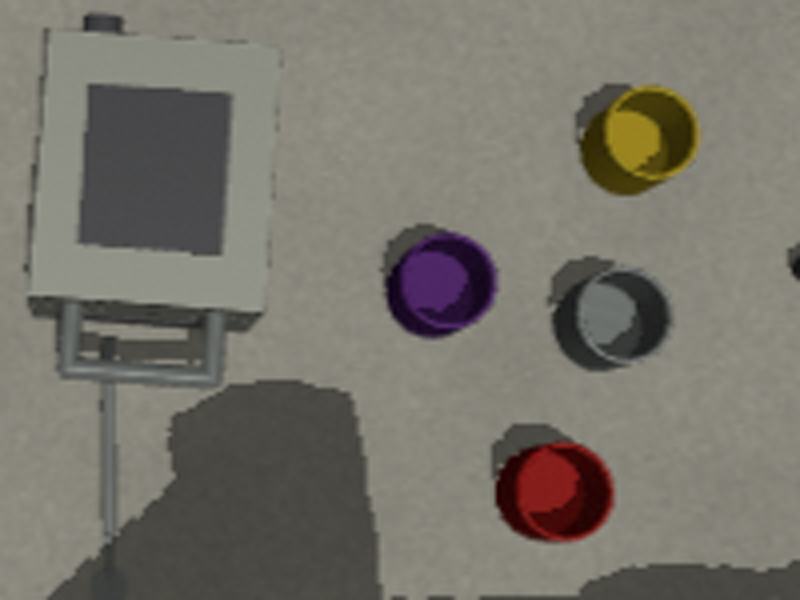

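View pics/c2.png

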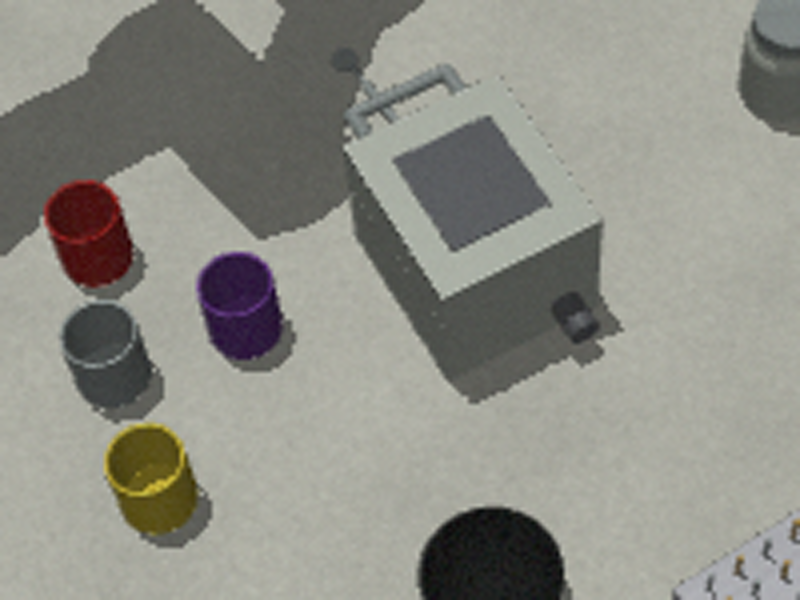

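The crops confirm that the bare grey cup, with its rim at top (441,279) and scene (215,273), is the steel one. The others are purple, yellow and red. Next I triangulate.

```bash
python3 - <<'E'
from h import *
np.set_printoptions(precision=1,suppress=True)
T,S=bot.get_calibration("top"),bot.get_calibration("scene")
t=lambda x,y:(285+x/4-.4,200+y/4-.4); s=lambda x,y:(190+x/4-.4,190+y/4-.4)
pts=dict(steel=((624,316),(101,334)),purple=((447,281),(237,286)),yellow=((652,132),(146,459)),red=((564,492),(85,211)),
 fP=((32,298),(503,80)),fN=((262,315),(345,150)),bP=((48,30),(601,218)),bN=((280,47),(445,297)),
 barP=((65,372),(443,72)),barN=((217,382),(356,118)))
r={}
for k,(a,b) in pts.items():
    r[k]=tri([T,S],[t(*a),s(*b)]);print(k,r[k])
print("jar",tri([T,S],[(190,245),(388,193.5)]),onz(T,(190,245),95),onz(S,(388,193.5),95))
print("mirror",onz(T,(311,347),10),onz(T,(312,296),10))
print("steel z65",onz(T,t(624,316),65),onz(S,s(101,334),65))
ax=(r['bP']+r['bN']-r['fP']-r['fN'])/2;print("len",np.linalg.norm(ax),"pitch",np.arctan2(ax[2],np.hypot(*ax[:2])),"yaw",np.arctan2(ax[1],ax[0]))
ay=(r['bP']-r['bN']+r['fP']-r['fN'])/2;print(np.linalg.norm(ay),"yaw",np.arctan2(-ay[0],ay[1]))
print("flapc",(r['bP']+r['bN']+r['fP']+r['fN'])/4,"bar",(r['barP']+r['barN'])/2)
E
```

```text
steel [ 482.  -299.9   65.2]
purple [ 499.4 -198.8   64.3]
yellow [ 589.4 -318.1   67.2]
red [ 381.5 -263.3   67. ]
fP [479.3  40.9 116. ]
fN [471.9 -87.6 116.9]
bP [626.5  33.2 123.8]
bN [621.1 -94.8 124.1]
barP [438.6  17.8  98.6]
barN [437.2 -62.6  97.4]
jar [539.6 271.   99.2] [539.4 270.3  95. ] [537.6 275.3  95. ]
mirror [319.5  -8.   10. ] [438.1  -7.5  10. ]
steel z65 [ 481.7 -300.7   65. ] [ 482.3 -299.2   65. ]
len 148.59144841444007 pitch 0.05080265353708368 yaw -0.05007278649992243
128.4157557050697 yaw -0.049912102757423166
flapc [549.7 -27.1 120.2] bar [437.9 -22.4  98. ]
```

The measurements fit the given sizes:
- **Steel cup:** rim height 65 mm, centre at (482,-300).
- **Unit:** about (550,-27), yaw -0.05. The bar is at (438,-22,98), so the flap is near 0.
- **Jar:** (539,271).
- **Cup goal:** about (545,122).

I'll turn first, so that the fingers go down between the neighbouring cups.

>>> jog_arm(
  targets=[
    {"xyz":[0,0,0],"spin":-1},
    {"xyz":[0,0,0],"spin":-1},
    {"xyz":[0,0,0],"spin":-1},
    {"xyz":[0,0,0],"spin":-1},
    {"xyz":[0,0,0],"spin":-1},
    {"xyz":[0,0,0],"spin":-1},
    {"xyz":[0,0,0],"spin":-1},
    {"xyz":[0,0,0],"spin":-1},
    {"xyz":[0,0,0],"spin":-1},
    {"xyz":[0,0,0],"spin":-1},
  ],
)

```text
time: 1.35
tool_pos: [163.0, -498.8, 193.6]
tcp_rot: [-3.141, -0.001, 1.319]
contact_force: [0.6, 0.6, -0.3]
grip_width: 91.9
finger_force: 0.0
```

>>> jog_arm(
  targets=[
    {"xyz":[0,0,0],"spin":-1},
    {"xyz":[0,0,0],"spin":-1},
    {"xyz":[0,0,0],"spin":-1},
    {"xyz":[0,0,0],"spin":-1},
    {"xyz":[0,0,0],"spin":-1},
    {"xyz":[0,0,0],"spin":-1},
    {"xyz":[0,0,0],"spin":-1},
    {"xyz":[0,0,0],"spin":-1},
    {"xyz":[0,0,0],"spin":-1},
    {"xyz":[0,0,0],"spin":0},
  ],
)

```text
time: 2.6
tool_pos: [163.0, -498.8, 193.7]
tcp_rot: [3.141, -0.001, 2.215]
contact_force: [0.9, -1.1, 0.6]
grip_width: 91.1
finger_force: 0.0
```

>>> jog_arm(
  targets=[
    {"xyz":[-0.04,0.46,0],"spin":0},
    {"xyz":[-0.04,0.46,0],"spin":0},
    {"xyz":[-0.04,0.46,0],"spin":0},
    {"xyz":[-0.04,0.46,0],"spin":0},
    {"xyz":[-0.04,0.46,0],"spin":0},
    {"xyz":[-0.04,0.46,0],"spin":0},
    {"xyz":[-0.04,0.46,0],"spin":0},
    {"xyz":[-0.04,0.46,0],"spin":0},
    {"xyz":[-0.04,0.46,0],"spin":0},
    {"xyz":[0,0.46,0],"spin":0},
  ],
)

```text
time: 3.85
tool_pos: [475.4, -300.1, 193.7]
tcp_rot: [-3.141, -0.0, 2.213]
contact_force: [0.5, -0.9, -0.1]
grip_width: 92.0
finger_force: 0.0
```

>>> jog_arm(
  targets=[
    {"xyz":[-0.05,0.07,0.1],"spin":0},
    {"xyz":[0,0,0.3],"spin":0},
    {"xyz":[0,0,0.3],"spin":0},
    {"xyz":[0,0,0.3],"spin":0},
    {"xyz":[0,0,0.3],"spin":0},
    {"xyz":[0,0,0.3],"spin":0},
    {"xyz":[0,0,0.25],"spin":0},
    {"xyz":[0,0,0.2],"spin":0},
    {"xyz":[0,0,0.1],"spin":0},
    {"xyz":[0,0,0],"spin":0},
  ],
)

```text
time: 5.1
tool_pos: [481.1, -300.7, 21.7]
tcp_rot: [-3.141, -0.001, 2.215]
contact_force: [0.8, -1.0, -0.7]
grip_width: 91.8
finger_force: 0.0
```

>>> jog_arm(
  targets=[
    {"xyz":[0,0,0],"spin":0},
    {"xyz":[0,0,0],"spin":0},
    {"xyz":[0,0,0],"spin":0},
    {"xyz":[0,0,0],"spin":0},
    {"xyz":[0,0,0],"spin":0},
    {"xyz":[0,0,0],"spin":0},
    {"xyz":[0,0,0],"spin":0},
    {"xyz":[0,0,0],"spin":0},
    {"xyz":[0,0,0],"spin":0},
    {"xyz":[0,0,0],"spin":0},
  ],
  gripper=40,
)

```text
time: 6.35
tool_pos: [481.5, -300.8, 22.2]
tcp_rot: [3.141, 0.001, 2.216]
contact_force: [1.0, 0.1, 3.3]
grip_width: 54.1
finger_force: 30.0
```

>>> jog_arm(
  targets=[
    {"xyz":[0,0,-0.05],"spin":0},
    {"xyz":[0,0,-0.15],"spin":0},
    {"xyz":[0,0,-0.25],"spin":0},
    {"xyz":[0,0,-0.3],"spin":0},
    {"xyz":[0,0,-0.3],"spin":0},
    {"xyz":[0,0,-0.3],"spin":0},
    {"xyz":[0,0,-0.3],"spin":0},
    {"xyz":[0,0,-0.3],"spin":0},
    {"xyz":[0,0,-0.2],"spin":0},
    {"xyz":[0,0,-0.1],"spin":0},
  ],
)

```text
time: 7.6
tool_pos: [481.4, -300.8, 203.4]
tcp_rot: [3.141, 0.002, 2.216]
contact_force: [-0.1, -0.2, -1.6]
grip_width: 54.4
finger_force: 30.0
```

```bash
python3 - <<'E'
from h import *
o=bot.get_obs();print(o["grip_width"],o["finger_force"],o["tool_pos"],o["joint_positions"])
c=bot.get_calibration("wrist");w=bot.capture("wrist");t=bot.capture("top")
p=o["tool_pos"];print(proj(bot.get_calibration("top"),[p,p+[0,0,42]]),proj(c,[p,p-[0,0,22],p+[0,0,43]]))
a=t[200:350,340:540]
cv2.imwrite("pics/l1.png",np.hstack([cv2.resize(w,(400,300)),cv2.resize(a,(400,300))]))
E
```

```text
54.36005736286887 29.998234659433365 [ 481.43453224 -300.77804895  203.40911518] [-6.93357974e-01  4.12970664e-01  1.38932931e+00 -9.83838202e-05
  1.33772719e+00 -1.33829954e+00]
[[458.13201561 272.07818173]
 [464.3466956  269.72351338]] [[315.81731678 267.68392146]
 [315.76259819 256.52834494]
 [315.96599514 297.99524761]]
```

View pics/l1.png

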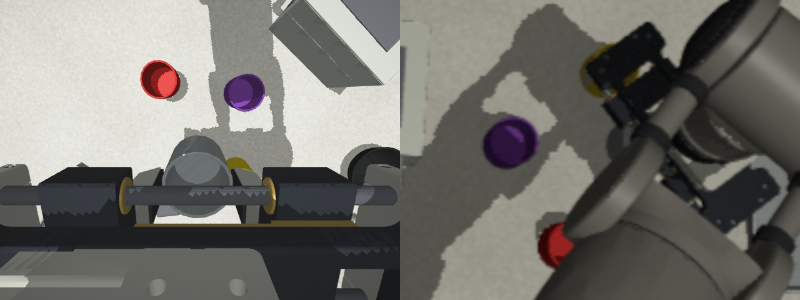

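>>> jog_arm(
  targets=[
    {"xyz":[0.2,0.2,0],"spin":0},
    {"xyz":[0.35,0.35,0],"spin":0},
    {"xyz":[0.4,0.41,0],"spin":0},
    {"xyz":[0.4,0.41,0],"spin":0},
    {"xyz":[0.4,0.41,0],"spin":0},
    {"xyz":[0.4,0.41,0],"spin":0},
    {"xyz":[0.4,0.41,0],"spin":0},
    {"xyz":[0.4,0.41,0],"spin":0},
    {"xyz":[0.4,0.41,0],"spin":0},
    {"xyz":[0.4,0.4,0],"spin":0},
  ],
)

```text
time: 8.95
tool_pos: [544.0, 125.4, 201.2]
tcp_rot: [-3.14, -0.001, 2.216]
contact_force: [0.1, 0.1, -1.1]
grip_width: 54.3
finger_force: 30.0
```

>>> jog_arm(
  targets=[
    {"xyz":[0,0,0],"spin":1},
    {"xyz":[0,0,0],"spin":1},
    {"xyz":[0,0,0],"spin":1},
    {"xyz":[0,0,0],"spin":1},
    {"xyz":[0,0,0],"spin":1},
    {"xyz":[0,0,0],"spin":1},
    {"xyz":[0,0,0],"spin":1},
    {"xyz":[0,0,0],"spin":0},
    {"xyz":[0,0,0],"spin":0},
    {"xyz":[0,0,0],"spin":0},
  ],
)

```text
time: 10.2
tool_pos: [544.9, 123.0, 201.8]
tcp_rot: [-3.141, 0.0, 1.517]
contact_force: [-0.5, -0.5, -2.1]
grip_width: 54.0
finger_force: 30.0
```

>>> jog_arm(
  targets=[
    {"xyz":[0,0,0.15],"spin":0},
    {"xyz":[0,0,0.3],"spin":0},
    {"xyz":[0,0,0.3],"spin":0},
    {"xyz":[0,0,0.3],"spin":0},
    {"xyz":[0,0,0.3],"spin":0},
    {"xyz":[0,0,0.3],"spin":0},
    {"xyz":[0,0,0.3],"spin":0},
    {"xyz":[0,0,0.2],"spin":0},
    {"xyz":[0,0,0.08],"spin":0},
    {"xyz":[0,0,0],"spin":0},
  ],
)

```text
time: 11.45
tool_pos: [545.4, 122.8, 23.7]
tcp_rot: [3.141, 0.0, 1.516]
contact_force: [-0.3, 0.1, -1.5]
grip_width: 54.1
finger_force: 30.0
```

>>> jog_arm(
  targets=[
    {"xyz":[0,0,0.01],"spin":0},
    {"xyz":[0,0,0.01],"spin":0},
    {"xyz":[0,0,0],"spin":0},
    {"xyz":[0,0,0],"spin":0},
    {"xyz":[0,0,0],"spin":0},
    {"xyz":[0,0,0],"spin":0},
    {"xyz":[0,0,0],"spin":0},
    {"xyz":[0,0,0],"spin":0},
    {"xyz":[0,0,0],"spin":0},
    {"xyz":[0,0,0],"spin":0},
  ],
)

```text
time: 12.7
tool_pos: [545.4, 122.8, 22.2]
tcp_rot: [3.141, 0.0, 1.516]
contact_force: [-0.3, 0.4, 4.0]
grip_width: 53.9
finger_force: 30.0
```

>>> jog_arm(
  targets=[
    {"xyz":[0,0,0],"spin":0},
    {"xyz":[0,0,0],"spin":0},
    {"xyz":[0,0,0],"spin":0},
    {"xyz":[0,0,0],"spin":0},
    {"xyz":[0,0,0],"spin":0},
    {"xyz":[0,0,0],"spin":0},
    {"xyz":[0,0,0],"spin":0},
    {"xyz":[0,0,0],"spin":0},
    {"xyz":[0,0,0],"spin":0},
    {"xyz":[0,0,0],"spin":0},
  ],
  gripper=95,
)

```text
time: 13.95
tool_pos: [545.2, 122.8, 22.0]
tcp_rot: [3.142, 0.0, 1.516]
contact_force: [0.1, -0.3, -0.2]
grip_width: 87.3
finger_force: 0.0
```

>>> jog_arm(
  targets=[
    {"xyz":[0,0,-0.1],"spin":0},
    {"xyz":[0,0,-0.2],"spin":0},
    {"xyz":[0,0,-0.3],"spin":0},
    {"xyz":[0,0,-0.3],"spin":0},
    {"xyz":[0,0,-0.3],"spin":0},
    {"xyz":[0,0,-0.3],"spin":0},
    {"xyz":[0,0,-0.3],"spin":0},
    {"xyz":[0,0,-0.3],"spin":0},
    {"xyz":[0,0,-0.2],"spin":0},
    {"xyz":[0,0,0],"spin":0},
  ],
)

```text
time: 15.2
tool_pos: [546.0, 122.9, 208.3]
tcp_rot: [3.137, -0.0, 1.516]
contact_force: [-1.0, 0.0, 0.2]
grip_width: 87.1
finger_force: 0.0
```

>>> jog_arm(
  targets=[
    {"xyz":[-0.2,-0.13,0],"spin":0},
    {"xyz":[-0.3,-0.2,0],"spin":0},
    {"xyz":[-0.3,-0.2,0],"spin":0},
    {"xyz":[-0.3,-0.2,0],"spin":0},
    {"xyz":[-0.3,-0.2,0.1],"spin":0},
    {"xyz":[-0.3,-0.2,0.2],"spin":0},
    {"xyz":[-0.19,-0.14,0.2],"spin":0},
    {"xyz":[0,0,0.2],"spin":0},
    {"xyz":[0,0,0],"spin":0},
    {"xyz":[0,0,0],"spin":0},
  ],
  gripper=26,
)

```text
time: 16.45
tool_pos: [435.7, -22.5, 150.4]
tcp_rot: [3.141, 0.0, 1.516]
contact_force: [0.5, -0.0, -0.0]
grip_width: 24.0
finger_force: 0.0
```

```bash
python3 - <<'E'
from h import *
np.set_printoptions(precision=1,suppress=True)
o=bot.get_obs();print(o["grip_width"],o["tool_pos"],o["tcp_rot"])
c=bot.get_calibration("wrist");w=bot.capture("wrist");t=bot.capture("top")
p=o["tool_pos"];print(c,proj(c,[p,[437.9,-22.4,98],[438.6,17.8,98],[437.2,-62.6,98]]),proj(bot.get_calibration("top"),[[545,122.8,65]]))
cv2.imwrite("pics/w2.png",w); cv2.imwrite("pics/t2.png",t)
E
```

```text
23.955764348408188 [435.7 -22.5 150.4] [3.1 0.  1.5]
{'vfov': 71.45791358540136, 'cx': 315.40063433344625, 'cy': 237.48467597427182, 'eye': array([438.2,  45.7, 342. ]), 'rotation': array([ 2.9, -0. , -0.1])} [[317.2 266.9]
 [319.7 243.4]
 [317.9 190.3]
 [321.5 292.4]] [[257.  246.4]]
```

View pics/w2.png

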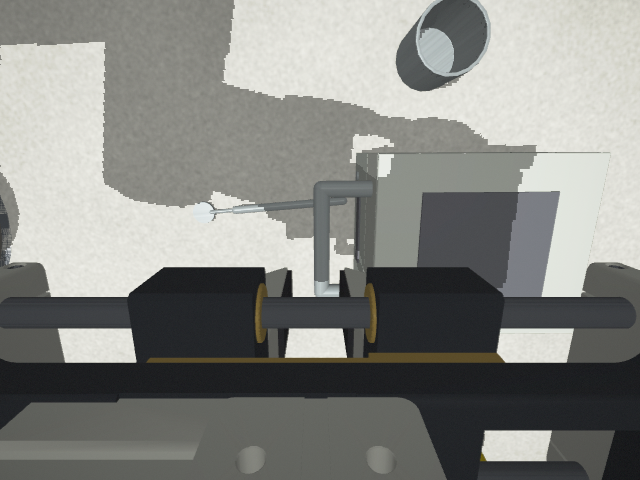

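View pics/t2.png

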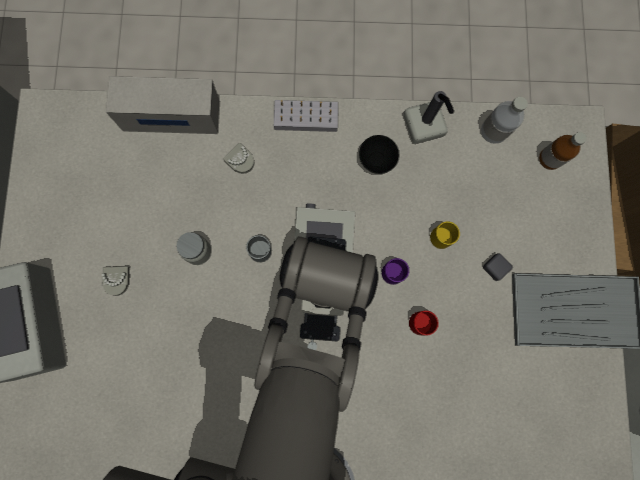

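The cup stands at its goal, with its rim at (258,246) in the top picture against (257,246) predicted. In the wrist picture the bar runs down column 321 between the fingers, so its x is about 439. I'll go down and grip it.

>>> jog_arm(
  targets=[
    {"xyz":[0,0.03,0.05],"spin":0},
    {"xyz":[0,0,0.1],"spin":0},
    {"xyz":[0,0,0.15],"spin":0},
    {"xyz":[0,0,0.15],"spin":0},
    {"xyz":[0,0,0.15],"spin":0},
    {"xyz":[0,0,0.15],"spin":0},
    {"xyz":[0,0,0.1],"spin":0},
    {"xyz":[0,0,0],"spin":0},
    {"xyz":[0,0,0],"spin":0},
    {"xyz":[0,0,0],"spin":0},
  ],
)

```text
time: 17.8
tool_pos: [438.1, -22.8, 82.4]
tcp_rot: [3.141, 0.0, 1.516]
contact_force: [-0.0, -0.1, -0.6]
grip_width: 24.0
finger_force: 0.0
```

>>> jog_arm(
  targets=[
    {"xyz":[0,0,0],"spin":0},
    {"xyz":[0,0,0],"spin":0},
    {"xyz":[0,0,0],"spin":0},
    {"xyz":[0,0,0],"spin":0},
    {"xyz":[0,0,0],"spin":0},
    {"xyz":[0,0,0],"spin":0},
    {"xyz":[0,0,0],"spin":0},
    {"xyz":[0,0,0],"spin":0},
    {"xyz":[0,0,0],"spin":0},
    {"xyz":[0,0,0],"spin":0},
  ],
  gripper=0,
)

```text
time: 19.05
tool_pos: [437.8, -22.7, 82.0]
tcp_rot: [3.142, 0.0, 1.516]
contact_force: [0.2, -0.5, -0.1]
grip_width: 0.2
finger_force: 0.0
```

The fingers shut on nothing, so I'll look.

```bash
python3 - <<'E'
from h import *
w=bot.capture("wrist");t=bot.capture("scene")
cv2.imwrite("pics/w3.png",np.hstack([cv2.resize(w,(400,300)),cv2.resize(t[170:270,240:373],(400,300),interpolation=2)]))
E
```

```text
(no output)
```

View pics/w3.png

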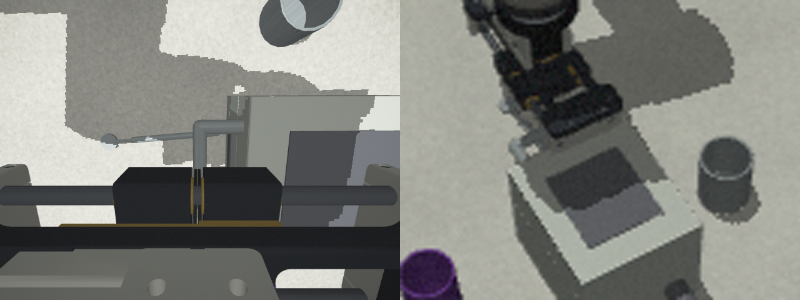

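The wrist view shows the bar at column 320, right below the closed fingers. It must therefore lie lower than I triangulated, so I'll check its height from its 12 mm thickness and from the ray residuals.

```bash
python3 - <<'E'
from h import *
np.set_printoptions(precision=1,suppress=True,linewidth=160)
T,S=bot.get_calibration("top"),bot.get_calibration("scene");W=bot.get_calibration("wrist")
print(bot.get_obs()["tool_pos"],W)
W2=dict(W);W2["eye"]=np.array(W["eye"])+[435.7-437.8,.2,150.4-82.0]
w=cv2.cvtColor(cv2.imread("pics/w2.png"),6)
for r in (205,220,235,250,265,280):print(r,w[r,306:352:1])
for z in (97,85,70):
    print(z,"w2:",proj(W2,[[439-6,-5,z],[439+6,-5,z],[439,20,z]]).ravel(),"w3:",proj(W,[[439-6,-5,z],[439+6,-5,z],[439,20,z],[439,-13,z]]).ravel())
t=cv2.cvtColor(cv2.imread("pics/top0.png"),6); s=cv2.cvtColor(cv2.imread("pics/scene0.png"),6)
print("top cols 318-322 rows 284-302\n",t[284:302,310:326:3]);
for z in (97,85,70):print(z,proj(T,[[439,-22,z],[439,17.8,z],[439,-62,z]]).ravel(),proj(S,[[439,-22,z],[439,17.8,z],[439,-62,z]]).ravel())
print(w.shape); print("scene\n",s[204:222,284:296])
E
```

```text
[437.8 -22.7  82. ] {'vfov': 71.45791358540136, 'cx': 315.40063433344625, 'cy': 237.48467597427182, 'eye': array([440.4,  45.5, 273.6]), 'rotation': array([ 2.9, -0. , -0.1])}
205 [106 107 106 105 104 105 104  91  94  99 106 112 112 111 109 110 110 110 110 108 107 102  98  94  94 101 102 113 110 108 108 125 125 143 141 142 140 139 140
 142 141 140 138 138 139 138]
220 [140 139 142 143 144 143 143 123  94  99 106 111 110 111 110 111 111 111 110 109 108 102  99 108 143 144 146 147 147 147 148 146 145 145 144 142 143 145 146
 146 145 144 139 140 142 143]
235 [139 139 139 138 138 143 142 120  92  98 106 112 112 111 109 110 111 111 109 110 108 101 101 129 141 141 142 144 147 148 147 146 143 139 139 143 146 146 144
 144 145 144 143 141 139 137]
250 [229 228 228 229 231 234 235 229  90  98 104 111 112 110 109 110 110 112 110 110 107 102 102 145 232 232 233 230 160 228 143 144 142 140 138 140 143 146 149
 150 149 146 144 145 143 139]
265 [223 226 228 231 231 228 224 217  93  97 104 110 112 110 109 109 110 110 111 108 106 102 106 175 230 230 228 225 225 227 228 228 227 229 232 232 233 234 234
[... 1510 characters left out ...]
173 172 169 175 175 173 172 167 144]
 [169 169 172 171 172 173 174 176 179 148 128 131]
 [171 173 173 170 170 171 170 146 132 138 140 124]
 [168 172 169 170 122 142 132 141 138 122 113 101]
 [164 169 137 146 128 140 135 122 115  98  78  76]
 [128 128 132 143 129 117 111  96  80  75 111 169]
 [133 141 128 119 107  94  77 112 113 167 171 171]
 [123 118 105  90  75 114 109 162 172 171 174 172]
 [ 98  87  74  92 165 170 172 168 171 169 169 172]
 [ 74  85 133 128 139 167 173 170 167 169 137 167]
 [163  91 109 137 139 166 166 164 151 174 170 170]
 [165 165  94 114 138 142 167 181 173 170 171 170]
 [167 166 165 102 143 175 173 170 171 169 171 171]
 [168 164 170 171 169 168 172 168 173 171 170 172]]
```

All the rays agree on z≈97 and x≈440, so the height was right. I need a closer look at what the fingers are doing around the bar.

```bash
python3 - <<'E'
from h import *
w=bot.capture("wrist");s=bot.capture("scene");cv2.imwrite("pics/w4full.png",w)
a=cv2.resize(w[160:360,220:420],(400,400),interpolation=2);b=cv2.resize(s[185:245,255:315],(400,400),interpolation=2)
cv2.imwrite("pics/w4.png",np.hstack([a,b]))
g=cv2.cvtColor(w,6);
for r in (220,235,245,255,262):print(r,g[r,296:340])
E
```

```text
220 [102 102  99  99  99  98  97  98  96  96  95  93  87  91  96 102 106 110
 112 111 110 110 110 110 110 111 111 111 110 108 107 104  99  96  95 139
 141 144 141 140 140 138 138 138]
235 [138 137 136 136 139 142 144 146 145 145 146 143 122  90  96 101 104 110
 112 111 111 110 109 110 111 112 111 111 109 110 107 103 101  95  96 145
 144 145 145 147 147 147 145 146]
245 [143 141 139 140 141 140 142 142 143 144 143 142 119  89  94  98 105 108
 110 112 112 109 109 110 111 111 111 111 110 109 107 103 100  97  99 144
 148 149 147 143 141 137 138 138]
255 [140 139 140 141 141 140 140 138 138 137 137 142 138  90  93  99 104 109
 111 110 111 110 109 110 110 112 110 112 110 110 105 104 100  95  97 143
 141 142 143 145 147 147 145 146]
262 [230 230 229 229 231 231 232 232 233 231 230 229 223  88  93  99 104 109
 111 111 111 110 110 110 112 111 110 110 110 109 107 103  99  96 108 146
 143 143 158 231 232 229 142 140]
```

View pics/w4.png

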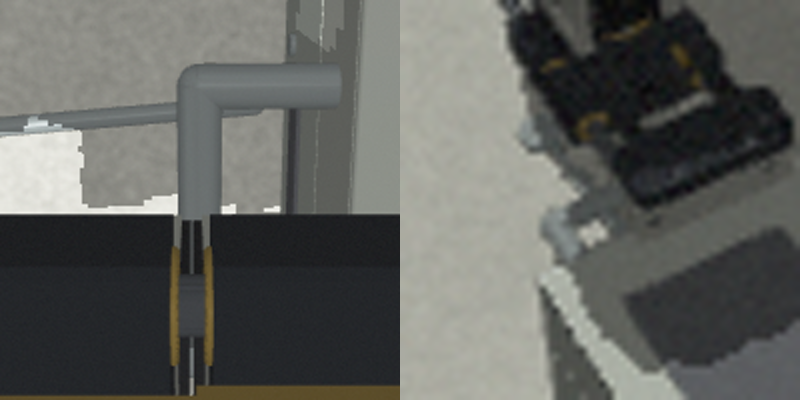

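```bash
python3 - <<'E'
from h import *
np.set_printoptions(precision=1,suppress=True,linewidth=200)
W=bot.get_calibration("wrist");W2=dict(W);W2["eye"]=np.array(W["eye"])+[435.7-437.8,.2,150.4-82.0]
for h in (0,10,20,30,40,60):
  print(h,[proj(W2,[[435.7+a,-22.5+b,150.4+h]])[0] for a in(-12,12) for b in (9.5,-9.5)])
w=cv2.cvtColor(cv2.imread("pics/w2.png"),6)
for r in (266,270,274,280,290,300,320):
  print(r,"L",w[r,268:304],"R",w[r,332:366])
E
```

```text
0 [array([296.4, 253. ]), array([298.5, 282.5]), array([336.3, 250.9]), array([337.6, 280.5])]
10 [array([295.4, 258.2]), array([297.7, 289. ]), array([337.4, 255.9]), array([338.7, 286.9])]
20 [array([294.4, 263.9]), array([296.8, 296.2]), array([338.6, 261.6]), array([339.9, 294. ])]
30 [array([293.2, 270.3]), array([295.8, 304.2]), array([339.9, 267.8]), array([341.2, 301.9])]
40 [array([291.9, 277.4]), array([294.7, 313.1]), array([341.4, 274.9]), array([342.7, 310.7])]
60 [array([288.7, 294.6]), array([291.9, 334.4]), array([344.9, 291.8]), array([346.4, 331.7])]
266 L [226 225 227 227 229 231 231 229 229 228 228 227 226 225 226 224 222 224 226 224 225 225 225 224 225 228 229 228 229 229 233 233 231 230 228 227] R [228 225 227 229 231 228 227 230 234 235 235 236 235 233 231 232 233 233 233 232 227 172 116 116 114  94  92  93  94  96 114 105  93  94]
270 L [227 230 226 222 222 221 171 167 104 105 103 105 104 104 104 103 105 104  99  76  79  82  82 109 224 226 231 232 233 230 229 227 226 228 229 230] R [228 226 227 226 225 227 227 180  80  81  80  79  66 102 104 105 104 104 103 10
[... 678 characters left out ...]
103 103 104 103 104 103 103  73  29  28  28  27  25  25  30  23  53 147 228 230 231 229 227 226 228 232 231 228 228] R [182 180 181 181 181 181 176  99  25  26  24  27  27  29  28  27  37  80 104 104 103 104 104 103 104 103 105 104 105 104 105 104  93  70]
300 L [59 60 59 59 58 57 59 58 58 59 58 59 58 60 59 58 59 59 60 58 58 59 60 58 58 60 59 59 60 60 58 59 59 59 58 59] R [59 60 58 59 60 59 60 59 59 58 61 59 60 59 57 59 58 58 59 59 58 59 58 61 59 59 59 58 58 58 59 58 59 59]
320 L [65 66 65 66 65 64 66 66 65 65 65 65 66 64 65 66 65 65 65 64 63 65 65 66 65 64 65 65 67 66 65 64 64 66 64 64] R [65 65 65 66 64 65 65 65 65 64 65 66 64 66 65 65 66 65 66 64 66 65 65 64 64 63 65 65 65 66 65 64 65 65]
```

At row 269 the inner finger edges are at columns 291.5 and 339.5. For a 24 mm gap, that puts the real finger ends about 30 mm above the reported TCP, so the fingers closed just above the bar. I'll carry a 30 mm offset from here: reopen, go 31 mm lower, then grip.

>>> jog_arm(
  targets=[
    {"xyz":[0,0.02,0],"spin":0},
    {"xyz":[0,0,0],"spin":0},
    {"xyz":[0,0,0],"spin":0},
    {"xyz":[0,0,0],"spin":0},
    {"xyz":[0,0,0],"spin":0},
    {"xyz":[0,0,0.1],"spin":0},
    {"xyz":[0,0,0.1],"spin":0},
    {"xyz":[0,0,0.1],"spin":0},
    {"xyz":[0,0,0.09],"spin":0},
    {"xyz":[0,0,0],"spin":0},
  ],
  gripper=26,
)

```text
time: 20.5
tool_pos: [439.0, -22.8, 50.1]
tcp_rot: [-3.14, -0.0, 1.516]
contact_force: [-0.2, -0.6, -0.2]
grip_width: 23.8
finger_force: 0.0
```

>>> jog_arm(
  targets=[
    {"xyz":[0,0,0],"spin":0},
    {"xyz":[0,0,0],"spin":0},
    {"xyz":[0,0,0],"spin":0},
    {"xyz":[0,0,0],"spin":0},
    {"xyz":[0,0,0],"spin":0},
    {"xyz":[0,0,0],"spin":0},
    {"xyz":[0,0,0],"spin":0},
    {"xyz":[0,0,0],"spin":0},
    {"xyz":[0,0,0],"spin":0},
    {"xyz":[0,0,0],"spin":0},
  ],
  gripper=0,
)

```text
time: 21.75
tool_pos: [440.1, -22.9, 51.0]
tcp_rot: [3.14, 0.0, 1.516]
contact_force: [5.9, 0.6, 0.0]
grip_width: 11.0
finger_force: 30.0
```

The bar is gripped (11 mm opening, 30 N). Next I compute the arc.

```bash
python3 - <<'E'
import numpy as np
th=np.r_[0,.04,.1,np.linspace(.18,1.6,18),1.65]
y=186*(1-np.cos(th))+22*np.sin(th);z=186*np.sin(th)-22*(1-np.cos(th))
ry=np.round(y/80,2);rz=np.round(-z/80,2)
for i,(a,b) in enumerate(zip(np.diff(ry),np.diff(rz))):print(i,f"[{0:.0f}, {a:.2f}, {b:.2f}]",round(th[i+1],2),440+y[i+1].round(),51+z[i+1].round())
E
```

```text
0 [0, 0.01, -0.09] 0.04 441.0 58.0
1 [0, 0.03, -0.14] 0.1 443.0 69.0
2 [0, 0.05, -0.18] 0.18 447.0 84.0
3 [0, 0.06, -0.19] 0.26 452.0 99.0
4 [0, 0.08, -0.17] 0.35 459.0 113.0
5 [0, 0.10, -0.18] 0.43 466.0 127.0
6 [0, 0.11, -0.16] 0.51 475.0 140.0
7 [0, 0.12, -0.15] 0.6 485.0 152.0
8 [0, 0.13, -0.14] 0.68 495.0 163.0
9 [0, 0.15, -0.13] 0.76 507.0 174.0
10 [0, 0.15, -0.12] 0.85 519.0 183.0
11 [0, 0.17, -0.11] 0.93 533.0 191.0
12 [0, 0.17, -0.09] 1.02 547.0 199.0
13 [0, 0.18, -0.07] 1.1 561.0 205.0
14 [0, 0.19, -0.06] 1.18 576.0 209.0
15 [0, 0.19, -0.05] 1.27 591.0 213.0
16 [0, 0.19, -0.02] 1.35 607.0 215.0
17 [0, 0.20, -0.02] 1.43 622.0 216.0
18 [0, 0.19, 0.01] 1.52 638.0 216.0
19 [0, 0.20, 0.02] 1.6 653.0 214.0
20 [0, 0.11, 0.02] 1.65 663.0 213.0
```

>>> jog_arm(
  targets=[
    {"xyz":[0,0.01,-0.09],"spin":0},
    {"xyz":[0,0.03,-0.14],"spin":0},
    {"xyz":[0,0.05,-0.18],"spin":0},
    {"xyz":[0,0.06,-0.19],"spin":0},
    {"xyz":[0,0.08,-0.17],"spin":0},
    {"xyz":[0,0.1,-0.18],"spin":0},
    {"xyz":[0,0.11,-0.16],"spin":0},
    {"xyz":[0,0.12,-0.15],"spin":0},
    {"xyz":[0,0.13,-0.14],"spin":0},
    {"xyz":[0,0.15,-0.13],"spin":0},
  ],
)

```text
time: 23.0
tool_pos: [502.8, -26.1, 172.0]
tcp_rot: [-3.132, -0.0, 1.516]
contact_force: [-7.2, 0.6, 2.6]
grip_width: 10.7
finger_force: 30.0
```

>>> jog_arm(
  targets=[
    {"xyz":[0,0.15,-0.12],"spin":0},
    {"xyz":[0,0.17,-0.11],"spin":0},
    {"xyz":[0,0.17,-0.09],"spin":0},
    {"xyz":[0,0.18,-0.07],"spin":0},
    {"xyz":[0,0.19,-0.06],"spin":0},
    {"xyz":[0,0.19,-0.05],"spin":0},
    {"xyz":[0,0.19,-0.02],"spin":0},
    {"xyz":[0,0.2,-0.02],"spin":0},
    {"xyz":[0,0.19,0.01],"spin":0},
    {"xyz":[0,0.2,0.02],"spin":0},
  ],
)

```text
time: 24.25
tool_pos: [651.0, -33.9, 213.4]
tcp_rot: [-3.136, -0.001, 1.516]
contact_force: [-3.1, 2.4, 0.0]
grip_width: 10.8
finger_force: 30.0
```

>>> jog_arm(
  targets=[
    {"xyz":[0,0.11,0.02],"spin":0},
    {"xyz":[0,0,0],"spin":0},
    {"xyz":[0,0,0],"spin":0},
    {"xyz":[0,0,0],"spin":0},
    {"xyz":[0,0,0],"spin":0},
    {"xyz":[0,0,0],"spin":0},
    {"xyz":[0,0,0],"spin":0},
    {"xyz":[0,0,0],"spin":0},
    {"xyz":[0,0,0],"spin":0},
    {"xyz":[0,0,0],"spin":0},
  ],
)

```text
time: 25.5
tool_pos: [660.7, -34.5, 211.5]
tcp_rot: [-3.139, -0.001, 1.516]
contact_force: [0.3, 5.7, -5.5]
grip_width: 11.1
finger_force: 30.0
```

The flap is at about 1.65 rad. Release and go up.

>>> jog_arm(
  targets=[
    {"xyz":[0,0,0],"spin":0},
    {"xyz":[0,0,0],"spin":0},
    {"xyz":[0,0,0],"spin":0},
    {"xyz":[0,0,0],"spin":0},
    {"xyz":[0,0,-0.05],"spin":0},
    {"xyz":[0,0,-0.15],"spin":0},
    {"xyz":[0,0,-0.25],"spin":0},
    {"xyz":[0,0,-0.25],"spin":0},
    {"xyz":[0,0,-0.2],"spin":0},
    {"xyz":[0,-0.2,0],"spin":-1},
  ],
  gripper=40,
)

```text
time: 26.75
tool_pos: [646.5, -34.4, 286.6]
tcp_rot: [3.138, 0.001, 1.618]
contact_force: [-0.4, 0.1, 0.3]
grip_width: 36.8
finger_force: 0.0
```

>>> jog_arm(
  targets=[
    {"xyz":[0,-0.32,0],"spin":0},
    {"xyz":[0,-0.32,0],"spin":0},
    {"xyz":[0,-0.32,0],"spin":0},
    {"xyz":[0,-0.32,0],"spin":-1},
    {"xyz":[0,0,0],"spin":-1},
    {"xyz":[0,0,0],"spin":-1},
    {"xyz":[0,0,0],"spin":-1},
    {"xyz":[0,0,0],"spin":-1},
    {"xyz":[0,0,0],"spin":-1},
    {"xyz":[0,0,0],"spin":-1},
  ],
)

```text
time: 28.0
tool_pos: [543.4, -38.8, 285.5]
tcp_rot: [3.141, 0.001, 2.319]
contact_force: [-0.2, 0.6, -0.7]
grip_width: 37.1
finger_force: 0.0
```

>>> jog_arm(
  targets=[
    {"xyz":[0,0,0.05],"spin":-1},
    {"xyz":[0,0,0.15],"spin":-1},
    {"xyz":[0,0,0.2],"spin":-1},
    {"xyz":[0,0,0.2],"spin":-1},
    {"xyz":[0,0,0.2],"spin":-1},
    {"xyz":[0,0,0.2],"spin":-1},
    {"xyz":[0,0,0.2],"spin":-1},
    {"xyz":[0,0,0.1],"spin":-0.7},
    {"xyz":[0,0,0],"spin":0},
    {"xyz":[0,0,0],"spin":0},
  ],
)

```text
time: 29.25
tool_pos: [543.7, -38.9, 181.3]
tcp_rot: [-3.141, 0.001, 3.084]
contact_force: [-0.7, -0.0, 0.2]
grip_width: 36.6
finger_force: 0.0
```

```bash
python3 - <<'E'
from h import *
np.set_printoptions(precision=1,suppress=True)
o=bot.get_obs();c=bot.get_calibration("wrist");w=bot.capture("wrist")
print(o["tool_pos"],c["eye"],c["rotation"])
u=np.array([.9987,-.05,0]);v=np.array([.05,.9987,0]);P=np.array([541,-26.5,106])
q=proj(c,[P]+[P+a*6*u+b*12*v for a,b in((-1,-1),(1,-1),(1,1),(-1,1))]);print(q)
cv2.imwrite("pics/w5.png",w)
E
```

```text
[543.7 -38.9 181.3] [475.2 -33.9 372.9] [2.9 0.  1.5]
[[329.1 232.2]
 [314.5 225.2]
 [314.6 239.4]
 [343.6 239.2]
 [343.8 225. ]]
```

View pics/w5.png

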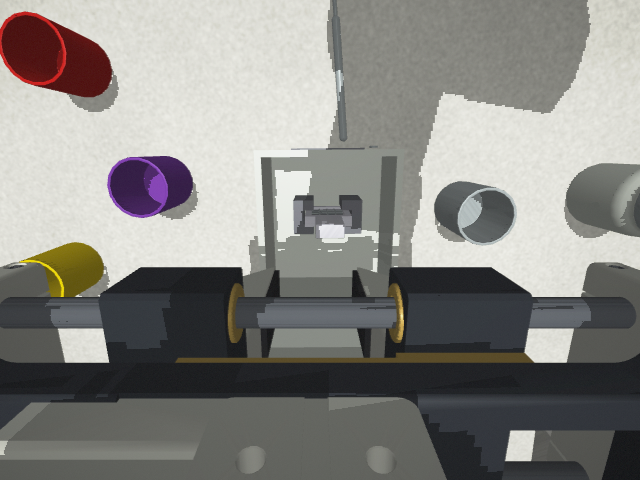

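The wrist picture shows the open housing, with the plate tab's bright top at about (319-346, 225-240), where I expect it. The cup is standing at (475,212). I'll check the tab's edges.

```bash
python3 - <<'E'
from h import *
np.set_printoptions(linewidth=250)
w=cv2.cvtColor(cv2.imread("pics/w5.png"),6)
for r in range(200,250,4):print(r,w[r,290:366:2])
E
```

```text
200 [237 232  83 103 107 107 104  68  69  68  68  72 143 143 143 142 142 143 142 143 143 143 143 143 138  54  72  74  73  74  74  73  73  74  72  73 113 142]
204 [236 233 141 141 141 141 137  79  80  79  79  81 142 144 143 142 143 143 142 142 143 143 142 143 139  54  77  78  79  78  79  78  79  78  77  79 129 143]
208 [235 232 139 140 140 140 134  78  78  78  78  80 138 139 137 139 139 140 125 138 138 138 127 139 138 133  79  78  79  78  80  78  80  78  78  79 128 141]
212 [235 232 138 139 139 135  76  67 104 104 103  77  74  76  77  83  93  92  93  92  93  91  92  92  91  92 100 103 103 104  54  78  78  77  78  78 129 142]
216 [234 232 138 138 139 139  77  65 121 121 121 119 118 100 102 102 102 102 101 100 100  99 100 100 100 101 129 129 129 131 137  78  78  79  78  78 141 142]
220 [234 231 137 137 136 138  78  71 142 142 140 140 137 102 103 102 104 104 104 101 102 102 100 101 101 102 104 142 142 142 142  79  78  78  79  78 141 141]
224 [234 232 135 137 135  78  77  80 142 142 141 141 138 113 120 118 182 182 182 179 197 198 126 129 134 132 132 129 141 141 141  79  78  78  78  80 141
[... 253 characters left out ...]
231 230 229 227 229 231 168 133 133 134 133 132 133 133 140 232 232]
236 [142 141 142 142 142 141 142 141 142 142 141 142 141 137 140 227 229 227 223 226 230 225 227 226 228 228 227 199 232 231 232 232 232 232 231 231 231 227]
240 [141 141 141 143 141 141 142 142 142 143 142 142 141 142 142 142 232 232 232 232 232 232 232 232 232 232 231 232 231 141 142 140 142 141 141 141 142 142]
244 [141 141 141 142 142 141 141 142 141 142 142 142 142 143 141 142 143 142 142 142 142 141 142 142 140 142 142 141 143 142 141 141 142 142 141 141 142 142]
248 [141 143 142 141 142 143 142 142 142 141 141 141 142 143 145 145 141 143 142 141 141 142 141 141 141 144 141 142 142 140 142 141 142 141 141 142 142 142]
```

The tab's edges (316-342 at the front, right top edge at 344) match the predicted centre (541,-26.5). I'll go down to TCP z≈44, which puts the real tips at about 74.

>>> jog_arm(
  targets=[
    {"xyz":[0.04,0.15,0.1],"spin":0},
    {"xyz":[0,0,0.2],"spin":0},
    {"xyz":[0,0,0.25],"spin":0},
    {"xyz":[0,0,0.25],"spin":0},
    {"xyz":[0,0,0.25],"spin":0},
    {"xyz":[0,0,0.25],"spin":0},
    {"xyz":[0,0,0.2],"spin":0},
    {"xyz":[0,0,0.15],"spin":0},
    {"xyz":[0,0,0.07],"spin":0},
    {"xyz":[0,0,0],"spin":0},
  ],
)

```text
time: 30.55
tool_pos: [540.7, -26.6, 42.7]
tcp_rot: [-3.142, -0.0, 3.086]
contact_force: [-0.0, -0.5, -0.6]
grip_width: 36.7
finger_force: 0.0
```

>>> jog_arm(
  targets=[
    {"xyz":[0,0,0],"spin":0},
    {"xyz":[0,0,0],"spin":0},
    {"xyz":[0,0,0],"spin":0},
    {"xyz":[0,0,0],"spin":0},
    {"xyz":[0,0,0],"spin":0},
    {"xyz":[0,0,0],"spin":0},
    {"xyz":[0,0,0],"spin":0},
    {"xyz":[0,0,0],"spin":0},
    {"xyz":[0,0,0],"spin":0},
    {"xyz":[0,0,0],"spin":0},
  ],
  gripper=5,
)

```text
time: 31.8
tool_pos: [541.1, -26.8, 43.3]
tcp_rot: [-3.141, 0.001, 3.086]
contact_force: [-0.4, -0.7, 5.3]
grip_width: 23.5
finger_force: 30.0
```

>>> jog_arm(
  targets=[
    {"xyz":[0,0,-0.05],"spin":0},
    {"xyz":[0,0,-0.1],"spin":0},
    {"xyz":[0,0,-0.15],"spin":0},
    {"xyz":[0,0,-0.2],"spin":0},
    {"xyz":[0,0,-0.2],"spin":0},
    {"xyz":[0,0,-0.2],"spin":0},
    {"xyz":[0,0,-0.2],"spin":0},
    {"xyz":[0,0,-0.15],"spin":0},
    {"xyz":[0,0,-0.1],"spin":0},
    {"xyz":[0,0,0],"spin":0},
  ],
)

```text
time: 33.05
tool_pos: [540.9, -26.6, 151.3]
tcp_rot: [-3.141, 0.001, 3.086]
contact_force: [-0.3, 0.3, -1.5]
grip_width: 23.5
finger_force: 30.0
```

>>> jog_arm(
  targets=[
    {"xyz":[0.05,0.1,0],"spin":0},
    {"xyz":[0,0.2,0],"spin":0},
    {"xyz":[0,0.25,0],"spin":0},
    {"xyz":[0,0.3,0],"spin":0},
    {"xyz":[0,0.3,0],"spin":0},
    {"xyz":[0,0.3,0],"spin":0},
    {"xyz":[0,0.2,0],"spin":0},
    {"xyz":[0,0.15,0],"spin":0},
    {"xyz":[0,0.07,0],"spin":0},
    {"xyz":[0,0,0],"spin":0},
  ],
)

```text
time: 34.3
tool_pos: [545.0, 123.0, 150.7]
tcp_rot: [-3.141, -0.0, 3.086]
contact_force: [0.5, -0.2, -0.6]
grip_width: 23.4
finger_force: 30.0
```

```bash
python3 - <<'E'
from h import *
np.set_printoptions(precision=1,suppress=True)
o=bot.get_obs();print(o["tool_pos"],o["grip_width"],o["finger_force"])
w=bot.capture("wrist");s=bot.capture("scene")
S=bot.get_calibration("scene");W=bot.get_calibration("wrist")
p=o["tool_pos"];print("scene foot@115,cup rim",proj(S,[[p[0],p[1],115],[545.2,122.8,65]]),"wrist foot, rim",proj(W,[[p[0],p[1],115],[545.2,122.8,65]]))
cv2.imwrite("pics/end.png",np.hstack([cv2.resize(w[120:390,200:440],(400,450)),cv2.resize(s[120:300,260:420],(400,450),interpolation=2)]))
E
```

```text
[545.  123.  150.7] 23.411874201737678 29.99616712331772
scene foot@115,cup rim [[349.4 212.7]
 [348.6 222.6]] wrist foot, rim [[314.9 250.1]
 [314.8 233.5]]
```

View pics/end.png

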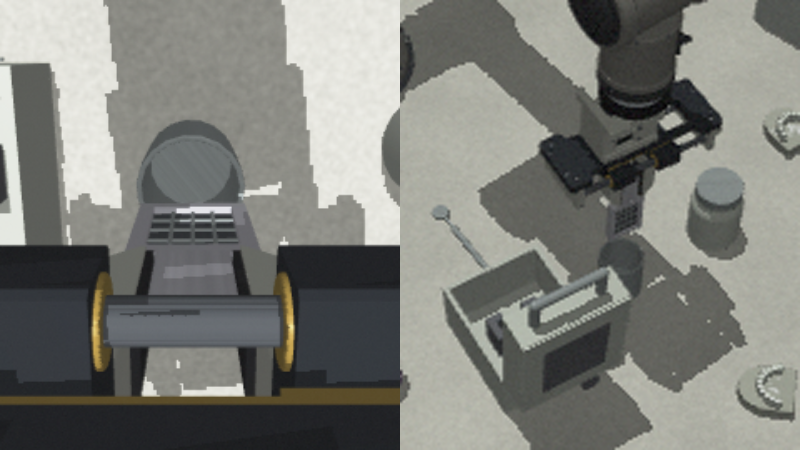

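The picture shows the plate upright in the gripper, with its foot at scene (349,213), as predicted for a height of 115 mm over the cup. The flap stands open. I'll hand the job in.

```bash
python3 -c "
from plant import bot
print(bot.close_job())"
```

```text
the job is handed in; nothing more can be done
None
```

The job is handed in, with no verdict returned: the cup stands released midway between the unit and the jar, the flap is open at about 1.65 rad, and the plate is held upright over the cup with its foot about 50 mm above the rim.

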